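# Pack two sight glasses in their service case

### The arm

A 6-joint arm with a two-finger parallel gripper is mounted at the origin on the work surface. World frame = base frame: x ahead of the robot, y to its left, z up, the work surface at z = 0. Lengths are in m, angles in degrees, forces in N, time in s.
With the tool pointing down it reaches from about 0.375 to 0.9 m from the base axis. Payload 3.1 kg.
Tool frame: the origin (TCP) lies midway between the tips of the shut fingers; the grasp point (between the pads) lies 19 mm behind it (env.pinch_z is the distance from the TCP to the grasp point, in m); z points along the fingers, y is the line along which they close (so a half turn about z gives the same grasp; the last joint's range is limited). The gripper opens to 87 mm and grips with 3 to 60 N. Pads are 19 mm wide; open, the fingers measure 117 mm over their backs; the gripper's body (75 mm by 190 mm) begins 51 mm behind the grasp point.
Start: joints at [-76.69, 30.224, 82.088, -0, 67.689, -10.227], TCP at [0.25, -0.573, 0.223] pointing down, gripper open.
Joint ranges: [-176.69, 176.69], [-43.24, 126.21], [12.49, 139.97], [-82, 262], [0, 151.66], [-163.58, 163.58]. Speed limits (degrees/s): [159.86, 159.86, 180, 180, 180, 180].

### API

Orientations are given as a 3x3 rotation matrix whose columns are the frame's x, y, z axes.
In Python, from station import env gives the robot as it stands.
- The arm moves only by the tool play_rows, never from a script. Its arguments are lists of equal length, an entry for each row: "xyz": the shift along the world's x, y, z in mm, a list of three; "delta_rot": the turn, a rotation vector about the world's x, y, z in rad, a list of three; "fingers": the opening, from -1 (shut) to 1 (fully open). In form: {"xyz": [[dx, dy, dz], ...], "delta_rot": [[rx, ry, rz], ...], "fingers": [fingers, ...]}. A call has 1 to 5 rows; each row is the pose to reach, as a shift and turn from the pose commanded when the call began; what a row does not reach only later rows make up. A row lasts 1/10 s, in which the tool goes at most 50 mm and 8.59 degrees, less where a joint would pass 70% of its speed; a pose out of reach is approached as far as the arm can. A call with a gripper value outside its range is refused whole. The fingers move at their own pace and stop on an object; "squeeze" is the grip in N (left out, the last holds). Time passes only in rows, so rows that repeat a pose let the fingers close. It gives the time, the measured TCP pose, the force, the opening and the grip force at its end, in the units of the state.
- env.sense(): the state, without advancing time (a new reading comes with each control period).
- env.camera(name): name is "side" or "top"; returns the picture (420x560x3 uint8, blue, green, red); there is no depth.
- env.camera_info(name): a dict with "camera_matrix" (3x3 intrinsics, pixels), "camera_from_world" (4x4, takes a point from world to camera coordinates). Camera axes: x right, y down, z forward; pixel columns grow to the right and rows downward; lengths in m; the calibration is good to about 2 mm. A picture is of the moment at which its call begins. camera_info takes no time and is no camera call.
- env.finish_job(): hands the job in; it is judged then, once.
The state is a dict: "clock": time; "joint_positions": joint angles; "joint_velocities": joint speeds; "tau": joint torques, N m; "tool_pos": TCP position; "eef_rot": TCP orientation; "ft_force": force on the tool from outside, world axes, zero at the start; "ft_torque": the same for the moment, N m; "gripper_width": finger opening in m; "grip_force": force on a finger pad.
Only numpy, scipy, OpenCV 4.12 (cv2) and the standard library are available. Lean on these libraries where they do the work, as an engineer would, in place of code of your own. Each camera call takes 0.05 s, during which the arm holds its last target. There are 200 camera calls.

### The job

Pack the two glass sight tubes from the cardboard tray into the blue service case: open its lid out of the way, lay one tube in each pair of notches, then fold the lid fully shut. The glass cracks easily, so grip it with only a light force and set it down gently without knocking or dropping it. Leave the jar, spray can, pliers and parts box where they are.

Things in the scene. Friction and masses are not known exactly. Their poses are not given: they have to be found in the camera images.
- glass_a: Sight tube: glass cylinder 26 mm in diameter, 80 mm long, with a square brass end block 30 x 30 x 18 mm at each end; 116 mm overall, about 0.16 kg. Origin mid-tube on the axis, x along it; starts with its axis 19 mm above the table. Pinch it across the middle. It cracks if the finger forces add up to over 80 N (40 N a pad), if knocked or pressed with over 40 N, or if dropped more than 8 mm.
- glass_b: Second sight tube, the same in all respects. The two are interchangeable, and either end may point either way.
- carton: Low open cardboard tray, fixed, 200 x 200 mm, 40 mm high, walls and floor 4 mm thick, in which the two tubes lie side by side. Origin under its centre; x and y along its sides. It stands on one side of the table and the case on the other; they may be swapped.
- case: Blue open case, fixed, 180 (x) x 190 (y) mm, 60 mm high, walls and floor 5 mm. Origin under its centre, z up; the lid's hinge is its far (+x) rim. Inside, two black bars along y at x = -49 and +49 mm, 30 mm thick in x, each with two notches 38 mm wide at y = -42 and +42 mm, notch floor at z = 15 mm, bar tops at z = 33 mm. Between the bars is room for fingers.
- nest_left (a point): Where the middle of a tube lies when packed in the left pair of notches, its brass ends in the two bars: case x = 0, y = +42, z = 30 mm. Its x axis is the tube's direction.
- nest_right (a point): The same for the right pair of notches, case y = -42 mm.
- lid (a joint): Angle of the case's lid, rad: 0 shut flat on the rim, about 1.57 upright, 1.9 its open stop. Grey panel, same outline as the case, 8 mm thick. Stiff hinge: it stays where it is left. It starts part open, leaning over the notches.
- lid_hinge (a point): Point on the lid's hinge line, at the middle of the case's far (+x) rim.
- lid_handle (a point): Grip point of the black knob on the lid's outer face near its free edge; it moves with the lid.
- jar: Bystander: amber jar with red cap, 60 mm in diameter, 110 mm tall, standing. Origin under its centre.
- spray: Bystander: can with a blue label, 54 mm in diameter, 155 mm tall, standing. Origin under its centre.
- pliers: Bystander: crimping pliers with yellow handles lying on the table, 180 mm long in x, 60 mm wide, 12 mm high. Origin on the table at about mid-length.
- parts_box: Bystander: closed cardboard box 90 x 60 x 50 mm high. Origin under its centre.

How it is judged (in metres and radians):
At the end, for the whole second after the job is handed in: Both tubes lie in the case, one in each pair of notches (within 12 mm lengthwise and 8 mm sideways of the pair's middle, axis 26 to 34 mm above the case's underside, in line within 0.12 rad), at rest, and the lid is shut to within 0.06 rad (x of glass_a in the frame of case between -0.012 and 0.012 m and z of glass_a in the frame of case between 0.026 and 0.034 m and (y of glass_a in the frame of case between 0.034 and 0.05 m or y of glass_a in the frame of case between -0.05 and -0.034 m) and angle between the x axis of each of glass_a, glass_b and the x axis of case, either way round below 0.12 rad and linear speed of each of glass_a, glass_b below 0.01 m/s and x of glass_b in the frame of case between -0.012 and 0.012 m and z of glass_b in the frame of case between 0.026 and 0.034 m and (y of glass_b in the frame of case between 0.034 and 0.05 m or y of glass_b in the frame of case between -0.05 and -0.034 m) and value of joint lid below 0.06 rad and horizontal distance between glass_a and glass_b between 0.06 and 0.11 m); the robot touches nothing.
It fails at once if a tube is squeezed too hard: the finger forces on it add up to more than 80 N (contact force between any of glass_a, glass_b and the fingers above 80 N).
It fails at once if a tube is set down, pressed or knocked on the case, its lid, the carton or the other tube with more than 40 N (contact force between any of glass_a, glass_b and case above 40 N or contact force between any of glass_a, glass_b and carton above 40 N or contact force between glass_a and glass_b above 40 N).
It fails at once if a tube is struck or crushed: all contact forces on it add up to more than 120 N (contact force between any of glass_a, glass_b and anything else above 120 N).
It fails at once if a tube is dropped: it moves at over 0.4 m/s out of the fingers (a fall of more than 8 mm) ((contact force between glass_a and the fingers below 0.1 N and linear speed of glass_a above 0.4 m/s) or (contact force between glass_b and the fingers below 0.1 N and linear speed of glass_b above 0.4 m/s)).
It fails at once if the jar, spray can, pliers or parts box is shifted more than 30 mm or tipped over (distance of any of jar, spray, pliers, parts_box from where it was at the start of the episode above 0.03 m or angle between any of jar, spray, pliers, parts_box's own z axis and vertical above 0.4 rad).
It also fails if it takes over 72 s, if anything falls off the work surface, if the arm or the gripper's body presses on something with over 40 N, if the wrist force passes 120 N, or if a joint passes its speed limit or range.

## Working session

There is one attempt and no reset: what is moved stays moved. The work goes in short steps, Python scripts to look and compute and a tool call to move; the robot and the scene stay as the last step left them, time stands still between calls to the robot, and variables do not carry over. Pictures are saved under pics/ and viewed, at most 10 in all, crops included, and the job is handed in when it is done.

Besides the shell and the picture viewer there is one more tool, called after "Emit:" as name(argument=value, ...), one argument or row to a line, values as JSON. play_rows: Moves the arm, as the interface text tells. Its arguments: {"type":"object","properties":{"xyz":{"type":"array","items":{"type":"array","items":{"type":"number"}}},"delta_rot":{"type":"array","items":{"type":"array","items":{"type":"number"}}},"fingers":{"type":"array","items":{"type":"number"}},"squeeze":{"type":"number"}},"required":["xyz","delta_rot","fingers"]}

```bash
mkdir -p pics; ls; python3 - <<'E'
from station import env
import cv2
for n in("top","side"):
    cv2.imwrite(f"pics/{n}0.png",env.camera(n)); i=env.camera_info(n); print(n,i["camera_matrix"],i["camera_from_world"])
s=env.sense();print(s["clock"],s["tool_pos"],s["eef_rot"],s["gripper_width"],env.pinch_z)
E
```

```text
pics
top [[385.93351162   0.         281.80557155]
 [  0.         385.93351162 207.26064063]
 [  0.           0.           1.        ]] [[ 0.01921904 -0.99942954 -0.02777081  0.08508818]
 [-0.99167313 -0.01551758 -0.1278421   0.57021504]
 [ 0.12733823  0.02999656 -0.99140566  0.94890868]
 [ 0.          0.          0.          1.        ]]
side [[413.78338653   0.         279.3802705 ]
 [  0.         413.78338653 212.68189102]
 [  0.           0.           1.        ]] [[-0.79919735 -0.60106006  0.00322433  0.4888462 ]
 [-0.48087437  0.63615612 -0.60337818  0.24673737]
 [ 0.36061534 -0.48376875 -0.79744867  0.80484966]
 [ 0.          0.          0.          1.        ]]
0.1 [ 0.24945457 -0.57233054  0.22166053] [[ 9.16783608e-01  3.99383994e-01 -4.90825936e-04]
 [ 3.99384172e-01 -9.16781665e-01  1.91353050e-03]
 [ 3.14253232e-04 -1.95032150e-03 -9.99998049e-01]] 0.08724728908251636 0.0187
```

View pics/top0.png

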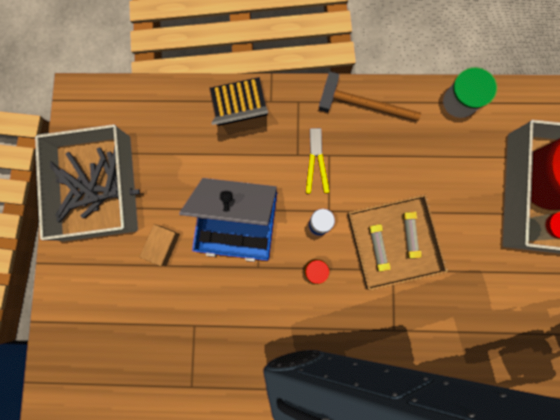

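View pics/side0.png

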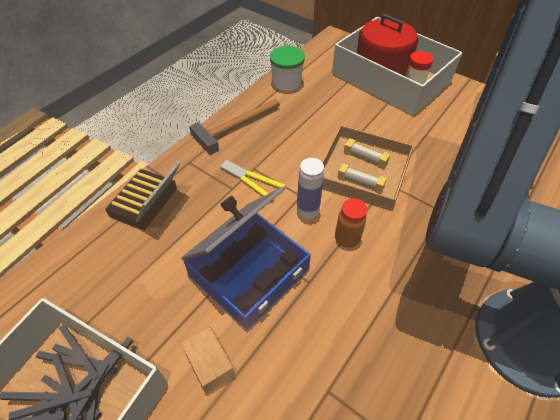

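The top view shows the case at about (235,220), lid leaning over it with the knob at (227,200). The tray is at about (396,243) with the tubes at (380,248) and (413,236). The spray can (321,222) and jar (317,271) stand between the two. The side view agrees. I'll zoom in to get keypoints.

```bash
python3 - <<'E'
import cv2,numpy as np
t=cv2.imread("pics/top0.png");s=cv2.imread("pics/side0.png")
def c(im,x,y,w,h,k):
    o=cv2.resize(im[y:y+h,x:x+w],None,fx=k,fy=k,interpolation=cv2.INTER_CUBIC)
    for i in range(0,w,20):
        cv2.putText(o,str(x+i),(i*k,8),0,.3,(255,255,255),1);cv2.line(o,(i*k,8),(i*k,14),(255,255,255),1)
    for i in range(20,h,20):
        cv2.putText(o,str(y+i),(0,i*k),0,.3,(255,255,255),1);cv2.line(o,(18,i*k),(24,i*k),(255,255,255),1)
    return o
a=np.hstack([c(t,175,170,110,100,4)[:,:400],c(t,345,190,100,100,4)])
cv2.imwrite("pics/ztop.png",a)
a=c(s,180,185,140,140,4); b=c(s,310,115,110,100,3)
cv2.imwrite("pics/zside.png",np.hstack([c(s,180,185,140,140,3),c(s,315,120,100,100,3)[:,:].copy() if 0 else cv2.copyMakeBorder(c(s,315,120,100,100,3),0,120,0,0,0)]))
E
```

```text
(no output)
```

View pics/ztop.png

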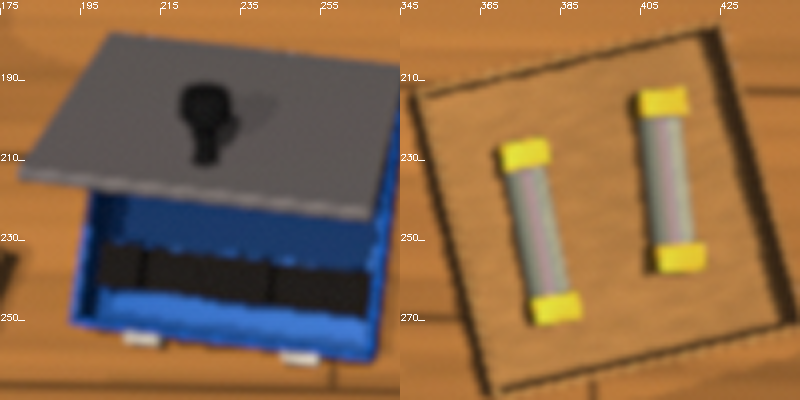

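View pics/zside.png

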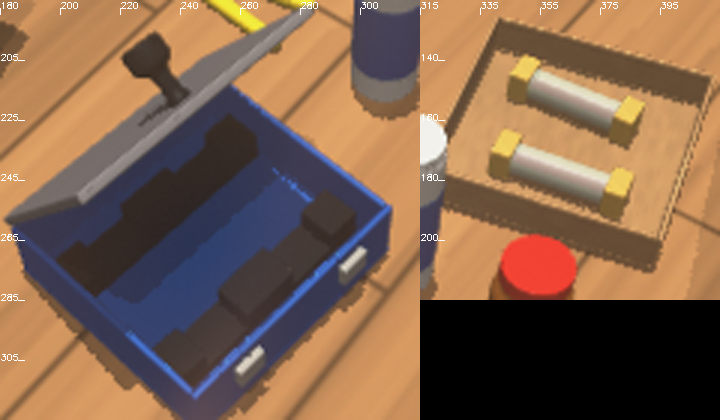

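```bash
cat > h.py <<'E'
from station import env
import numpy as np, cv2
from scipy.optimize import least_squares
def proj(n,P):
    i=env.camera_info(n);T=i["camera_from_world"];c=np.atleast_2d(P)@T[:3,:3].T+T[:3,3]
    p=c@i["camera_matrix"].T;return p[:,:2]/p[:,2:]
def unproj(n,uv,z):
    i=env.camera_info(n);T=i["camera_from_world"];R=T[:3,:3];o=-R.T@T[:3,3]
    d=(np.linalg.inv(i["camera_matrix"])@np.r_[uv,1])@R;return o+d*(z-o[2])/d[2]
def case2w(q,P):
    c,s=np.cos(q[2]),np.sin(q[2]);P=np.atleast_2d(P)
    return P@np.array([[c,s,0],[-s,c,0],[0,0,1]])+[q[0],q[1],0]
def lidp(q,P,a):  # P: case-frame point when shut -> world at angle a
    P=np.atleast_2d(P)-[.09,0,.06];c,s=np.cos(a),np.sin(a)
    return case2w(q,np.c_[c*P[:,0]+s*P[:,2],P[:,1],-s*P[:,0]+c*P[:,2]]+[.09,0,.06])
E
python3 - <<'E'
from h import *
f=[("top",[-.09,.095,.06],(193.3,250.8)),("top",[-.09,-.095,.06],(269.3,260.5)),
("side",[-.09,-.095,.06],(310.3,254)),("side",[-.09,.095,.06],(245,317))]
l=[("top",[-.09,.095,.068],(180,212)),("top",[-.09,-.095,.068],(268,222)),("top",[.09,.095,.068],(202.5,178)),
("side",[-.09,.095,.06],(206.7,252)),("side",[.09,.095,.06],(181.7,258)),("side",[-.09,-.095,.068],(285,188))]
def r(q): return np.concatenate([(proj(n,case2w(q,P))-uv).ravel() for n,P,uv in f]+[(proj(n,lidp(q,P,q[3]))-uv).ravel() for n,P,uv in l])
g=unproj("top",(231,255),.06)
s=least_squares(r,[g[0]+.09,g[1],0,.8],loss="soft_l1");print(s.x.round(4),r(s.x).reshape(-1,2).round(1).tolist())
q=s.x
# knob: height fit, knob head centre top (175+205/4,170+103/4); side (180+147/3,185+53/3)
def k(p): P=lidp(q,[p[0],0,p[1]],q[3]);return np.r_[(proj("top",P)-(226.3,195.8)).ravel(),(proj("side",P)-(229,202.5)).ravel()]
s2=least_squares(k,[-.07,.1]);print("knob",s2.x,s2.fun,lidp(q,[s2.x[0],0,s2.x[1]],q[3]))
for e in [((376.3,228.5),(384,267)),((411,215.5),(415.3,254.3))]:
    A=[unproj("top",u,.034) for u in e];d=A[0]-A[1];print("tube",(A[0]+A[1])/2,np.linalg.norm(d),np.degrees(np.arctan2(d[1],d[0])))
for e in [((524,82),(627,120)),((506,154),(616,192))]:
    A=[unproj("side",((u-420)/3+315,v/3+120),.019) for u,v in e];d=A[0]-A[1];print("sidetube",(A[0]+A[1])/2,np.linalg.norm(d),np.degrees(np.arctan2(d[1],d[0])))
print("carton",[unproj("top",u,.04).round(3).tolist() for u in [(348.5,213.5),(424,197),(445,270),(367,287)]])
for n,u,z in [("spray",(321,217),.155),("jar",(317,271),.11),("pliers1",(316,140),.01),("box",(158,245),.05)]: print(n,unproj("top",u,z))
E
```

```text
[ 0.5337  0.2116 -0.1102  0.9346] [[-1.7, -0.5], [-1.8, -0.2], [1.1, -1.1], [-0.2, -0.4], [-0.8, -0.3], [-0.1, 1.0], [0.3, -1.3], [1.8, 0.4], [1.7, 1.0], [-1.0, -2.9]]
knob [-0.05834304  0.10281022] [ 0.69413953  0.12121995  0.14152059 -0.20551512] [[0.56979283 0.20759703 0.20475606]]
tube [ 0.47067874 -0.15414245  0.034     ] 0.09766479133338403 10.600379811457499
tube [ 0.50443298 -0.23717023  0.034     ] 0.09788804670494484 4.922917325604635
sidetube [ 0.50175068 -0.23387116  0.019     ] 0.0959970121501295 8.067416010374403
sidetube [ 0.46930468 -0.15277845  0.019     ] 0.09620117631143753 10.987407428682472
carton [[0.555, -0.074, 0.04], [0.6, -0.265, 0.04], [0.418, -0.311, 0.04], [0.373, -0.119, 0.04]]
spray [0.53300164 0.00336366 0.155     ]
jar [0.41203552 0.00856029 0.11      ]
pliers1 [0.75556627 0.0075946  0.01      ]
box [0.46649424 0.40434618 0.05      ]
```

Emit:
play_rows(
  xyz=[
    [10,30,30],
    [30,65,55],
    [55,105,70],
    [75,145,78],
    [100,186,78],
  ],
  delta_rot=[
    [0,0,-0.05],
    [0,0,-0.1],
    [0,0,-0.15],
    [0,0,-0.2],
    [0,0,-0.26],
  ],
  fingers=[-1,-1,-1,-1,-1],
)

```text
clock: 0.6
tool_pos: [0.3502, -0.3861, 0.3017]
eef_rot: [[0.989, 0.147, 0.001], [0.147, -0.989, -0.002], [0.001, 0.002, -1.0]]
ft_force: [0.3, -0.2, -1.2]
gripper_width: 0.0548
grip_force: 0.0
```

Emit:
play_rows(
  xyz=[
    [20,37,0],
    [40,74,0],
    [60,111,0],
    [80,148,0],
    [100,186,0],
  ],
  delta_rot=[
    [0,0,-0.05],
    [0,0,-0.1],
    [0,0,-0.15],
    [0,0,-0.2],
    [0,0,-0.26],
  ],
  fingers=[-1,-1,-1,-1,-1],
)

```text
clock: 1.1
tool_pos: [0.4499, -0.1993, 0.3003]
eef_rot: [[0.994, -0.112, -0.0], [-0.112, -0.994, 0.0], [-0.0, -0.0, -1.0]]
ft_force: [0.3, -0.9, 0.6]
gripper_width: 0.0152
grip_force: 0.0
```

Emit:
play_rows(
  xyz=[
    [0,42,0],
    [0,84,0],
    [0,126,0],
    [0,168,0],
    [5,210,0],
  ],
  delta_rot=[
    [0,0,0],
    [0,0,0],
    [0,0,0],
    [0,0,0],
    [0,0,0],
  ],
  fingers=[-1,-1,-1,-1,-1],
)

```text
clock: 1.6
tool_pos: [0.4535, 0.0108, 0.3003]
eef_rot: [[0.994, -0.109, -0.001], [-0.109, -0.994, 0.0], [-0.001, -0.0, -1.0]]
ft_force: [0.9, -0.2, -0.3]
gripper_width: 0.0006
grip_force: 0.0
```

Emit:
play_rows(
  xyz=[
    [5,42,0],
    [10,84,0],
    [12,126,0],
    [14,168,0],
    [16,208,0],
  ],
  delta_rot=[
    [0,0,0],
    [0,0,0],
    [0,0,0],
    [0,0,0],
    [0,0,0],
  ],
  fingers=[-1,-1,-1,-1,-1],
)

```text
clock: 2.1
tool_pos: [0.4701, 0.2189, 0.3002]
eef_rot: [[0.994, -0.109, -0.001], [-0.109, -0.994, -0.0], [-0.001, 0.0, -1.0]]
ft_force: [0.6, -0.8, 0.5]
gripper_width: 0.0001
grip_force: 0.0
```

Emit:
play_rows(
  xyz=[
    [0,0,-28],
    [0,0,-56],
    [0,0,-84],
    [0,0,-110],
    [0,0,-110],
  ],
  delta_rot=[
    [0,0,0],
    [0,0,0],
    [0,0,0],
    [0,0,0],
    [0,0,0],
  ],
  fingers=[-1,-1,-1,-1,-1],
)

```text
clock: 2.6
tool_pos: [0.4675, 0.2164, 0.1872]
eef_rot: [[0.994, -0.109, -0.009], [-0.109, -0.994, -0.002], [-0.009, 0.003, -1.0]]
ft_force: [-1.3, -0.2, 0.4]
gripper_width: 0.0006
grip_force: 0.0
```

Emit:
play_rows(
  xyz=[
    [12,-1,0],
    [24,-2,0],
    [36,-4,0],
    [48,-5,0],
    [60,-6,0],
  ],
  delta_rot=[
    [0,0,0],
    [0,0,0],
    [0,0,0],
    [0,0,0],
    [0,0,0],
  ],
  fingers=[-1,-1,-1,-1,-1],
)

```text
clock: 3.1
tool_pos: [0.531, 0.2109, 0.1914]
eef_rot: [[0.994, -0.109, -0.001], [-0.109, -0.994, 0.0], [-0.001, -0.0, -1.0]]
ft_force: [-2.7, 0.3, 4.2]
gripper_width: 0.0002
grip_force: 2.4
```

Contact is light, about 5 N. I'll keep pushing.

Emit:
play_rows(
  xyz=[
    [12,-1,0],
    [24,-2,0],
    [36,-4,0],
    [48,-5,0],
    [60,-6,0],
  ],
  delta_rot=[
    [0,0,0],
    [0,0,0],
    [0,0,0],
    [0,0,0],
    [0,0,0],
  ],
  fingers=[-1,-1,-1,-1,-1],
)

```text
clock: 3.6
tool_pos: [0.5919, 0.2048, 0.1904]
eef_rot: [[0.994, -0.109, 0.0], [-0.109, -0.994, -0.0], [0.0, 0.0, -1.0]]
ft_force: [-0.7, 0.0, 1.3]
gripper_width: 0.0004
grip_force: 0.8
```

Emit:
play_rows(
  xyz=[
    [12,-1,0],
    [24,-2,0],
    [36,-4,0],
    [48,-5,0],
    [56,-6,0],
  ],
  delta_rot=[
    [0,0,0],
    [0,0,0],
    [0,0,0],
    [0,0,0],
    [0,0,0],
  ],
  fingers=[-1,-1,-1,-1,-1],
)

```text
clock: 4.1
tool_pos: [0.6474, 0.1989, 0.1899]
eef_rot: [[0.994, -0.109, -0.001], [-0.109, -0.994, 0.0], [-0.001, 0.0, -1.0]]
ft_force: [-2.7, 1.4, -0.2]
gripper_width: 0.0007
grip_force: 0.7
```

Emit:
play_rows(
  xyz=[
    [-20,3,0],
    [-50,0,10],
    [-90,-20,50],
    [-130,-50,90],
    [-170,-90,110],
  ],
  delta_rot=[
    [0,0,0],
    [0,0,0],
    [0,0,0],
    [0,0,0],
    [0,0,0],
  ],
  fingers=[-1,-1,-1,-1,-1],
)

```text
clock: 4.6
tool_pos: [0.4996, 0.129, 0.2891]
eef_rot: [[0.994, -0.107, 0.006], [-0.107, -0.994, 0.0], [0.006, -0.001, -1.0]]
ft_force: [0.1, -0.8, 0.5]
gripper_width: 0.0007
grip_force: 0.0
```

Emit:
play_rows(
  xyz=[
    [0,-45,0],
    [0,-90,0],
    [0,-135,0],
    [0,-180,0],
    [-10,-220,0],
  ],
  delta_rot=[
    [0,0,0.03],
    [0,0,0.06],
    [0,0,0.12],
    [0,0,0.18],
    [0,0,0.24],
  ],
  fingers=[0.25,0.25,0.25,0.25,0.25],
)

```text
clock: 5.1
tool_pos: [0.4904, -0.0941, 0.2876]
eef_rot: [[0.991, 0.132, 0.005], [0.132, -0.991, -0.002], [0.004, 0.003, -1.0]]
ft_force: [0.3, -0.3, -0.2]
gripper_width: 0.0327
grip_force: 0.0
```

```bash
cat > crop.py <<'E'
import cv2,numpy as np
def c(im,x,y,w,h,k):
    o=cv2.resize(im[y:y+h,x:x+w],None,fx=k,fy=k,interpolation=cv2.INTER_CUBIC)
    for i in range(0,w,20):
        cv2.putText(o,str(x+i),(i*k,8),0,.3,(255,255,255),1);cv2.line(o,(i*k,8),(i*k,14),(255,255,255),1)
    for i in range(20,h,20):
        cv2.putText(o,str(y+i),(0,i*k),0,.3,(255,255,255),1);cv2.line(o,(18,i*k),(24,i*k),(255,255,255),1)
    return o
E
python3 - <<'E'
from h import *; from crop import c
t=env.camera("top");s=env.camera("side")
cv2.imwrite("pics/t1.png",t);cv2.imwrite("pics/s1.png",s)
cv2.imwrite("pics/z1.png",np.hstack([c(t,185,165,100,110,4),c(s,175,175,140,157,3)[:440,:400]]) if 0 else np.hstack([c(t,185,160,100,120,4),cv2.copyMakeBorder(c(s,180,190,133,135,3),0,75,0,0,0)]))
E
```

```text
(no output)
```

View pics/z1.png

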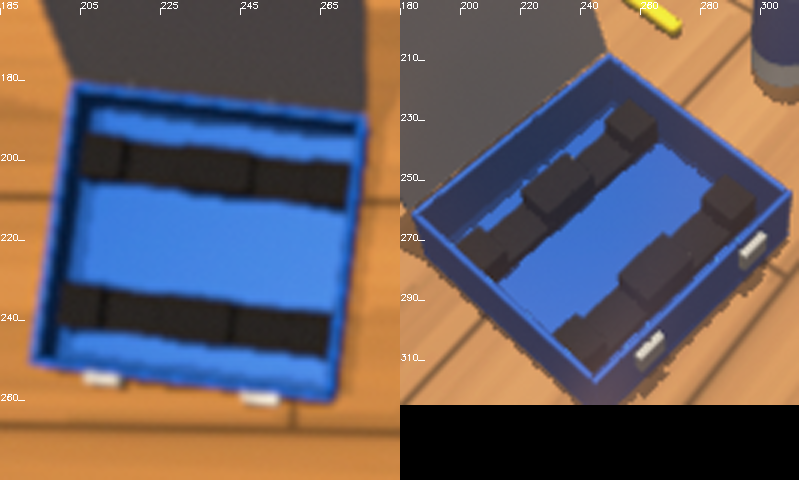

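The top view shows the lid fully back and all four notches clear, with rim corners at about (203,181), (277,189), (269,260) and (193,250). Next I'll refit the case pose.

```bash
python3 - <<'E'
from h import *
cor=[[.09,.095,.06],[.09,-.095,.06],[-.09,-.095,.06],[-.09,.095,.06]]
t=[((u+.5)/4-.5+185,(v+.5)/4-.5+160) for u,v in [(72,83),(367,117),(335,402),(32,362)]]
s=[((u-400+.5)/3-.5+180,(v+.5)/3-.5+190) for u,v in [(413,213),(608,55),(791,193),(594,382)]]
def r(q,w): return np.concatenate([(proj(n,case2w(q,cor))-np.array(p)).ravel() for n,p in w])
for w in ([("top",t)],[("side",s)],[("top",t),("side",s)]):
    f=least_squares(r,[.53,.21,-.11],args=(w,));print(f.x.round(4),f.fun.reshape(-1,2).round(1).tolist())
q=f.x
for y in(.042,-.042): print(case2w(q,[0,y,.03]))
# automatic brass blobs in start image
for n,roi in(("top",(345,190,100,100)),("side",(335,130,70,65))):
    im=cv2.imread(f"pics/{n}0.png");x,y,w,h=roi
    m=cv2.inRange(cv2.cvtColor(im[y:y+h,x:x+w],cv2.COLOR_BGR2HSV),(22,130,120),(35,255,255))
    k,_,st,ce=cv2.connectedComponentsWithStats(m)
    for j in range(1,k):
        if st[j,4]>12: print(n,st[j,4],(ce[j]+[x,y]).round(1),unproj(n,ce[j]+[x,y],.034 if n=="top" else .022).round(4))
E
```

```text
[ 0.5333  0.2109 -0.0998] [[0.0, -0.4], [0.6, -0.5], [-0.2, -0.0], [-0.4, 0.8]]
[ 0.5329  0.2146 -0.1039] [[-1.4, -0.1], [0.3, -1.4], [0.9, -0.3], [0.2, 1.0]]
[ 0.5332  0.213  -0.1022] [[-0.7, -0.4], [-0.2, -0.3], [-1.2, 0.1], [-1.3, 0.7], [-1.0, -0.6], [0.6, -1.9], [1.2, -1.0], [0.7, 0.3]]
[[0.53750834 0.25480399 0.03      ]]
[[0.52893561 0.17124258 0.03      ]]
top 81 [409.9 215.1] [ 0.5541 -0.2303  0.034 ]
top 88 [375.7 228.1] [ 0.5197 -0.1436  0.034 ]
top 83 [414.5 254. ] [ 0.4563 -0.2393  0.034 ]
top 87 [383.4 266.7] [ 0.4233 -0.1616  0.034 ]
side 40 [349.6 142.1] [ 0.5586 -0.2412  0.022 ]
side 46 [384.6 156. ] [ 0.4591 -0.2514  0.022 ]
side 45 [343.4 167.2] [ 0.5234 -0.1527  0.022 ]
side 52 [381.2 179.9] [ 0.4261 -0.1724  0.022 ]
```

Emit:
play_rows(
  xyz=[
    [-10,-25,0],
    [-19,-50,-20],
    [-19,-58,-60],
    [-19,-58,-100],
    [-19,-58,-140],
  ],
  delta_rot=[
    [0,0,0.02],
    [0,0,0.053],
    [0,0,0.053],
    [0,0,0.053],
    [0,0,0.053],
  ],
  fingers=[0.25,0.25,0.25,0.25,0.25],
)

```text
clock: 5.7
tool_pos: [0.4708, -0.1494, 0.1461]
eef_rot: [[0.983, 0.182, 0.003], [0.182, -0.983, -0.002], [0.003, 0.002, -1.0]]
ft_force: [0.9, -0.2, 0.1]
gripper_width: 0.0543
grip_force: 0.0
```

Emit:
play_rows(
  xyz=[
    [0,0,-30],
    [0,0,-60],
    [0,0,-85],
    [0,0,-85],
    [0,0,-85],
  ],
  delta_rot=[
    [0,0,0],
    [0,0,0],
    [0,0,0],
    [0,0,0],
    [0,0,0],
  ],
  fingers=[0.25,0.25,0.25,0.25,0.25],
)

```text
clock: 6.2
tool_pos: [0.4702, -0.1488, 0.0618]
eef_rot: [[0.983, 0.183, 0.0], [0.183, -0.983, -0.0], [0.0, 0.0, -1.0]]
ft_force: [-0.6, -0.5, 0.6]
gripper_width: 0.0542
grip_force: 0.0
```

```bash
python3 - <<'E'
from h import *; from crop import c
t=env.camera("top");s=env.camera("side")
cv2.imwrite("pics/z2.png",np.hstack([c(t,345,190,100,100,4),cv2.copyMakeBorder(c(s,310,110,120,110,3),0,70,0,0,0)]))
e=env.sense();print(e["tool_pos"],e["eef_rot"],e["gripper_width"],e["ft_force"])
E
```

```text
[ 0.47079824 -0.14926349  0.06293763] [[ 0.9830889   0.18310713  0.00282614]
 [ 0.18311209 -0.98309073 -0.00160846]
 [ 0.00248383  0.00209875 -0.99999471]] 0.05444834135065188 [0.2678325  0.05120758 0.05829223]
```

View pics/z2.png

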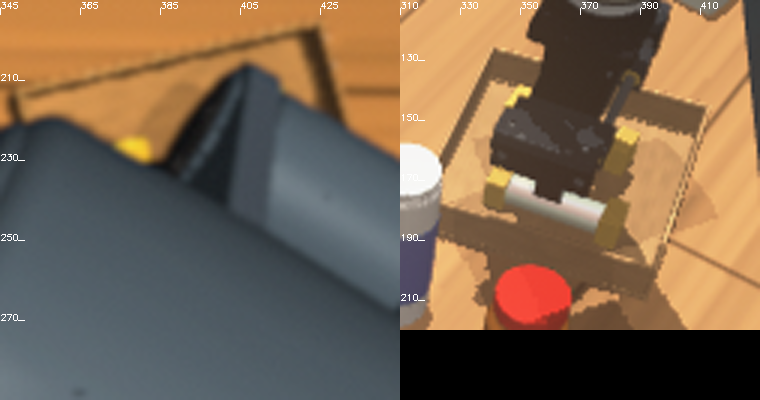

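The side view shows the fingers straddling the near tube at mid-length. I'll shift 3 mm in y and descend.

Emit:
play_rows(
  xyz=[
    [0,-3,-12],
    [0,-3,-26],
    [0,-3,-40],
    [0,-3,-50],
    [0,-3,-55],
  ],
  delta_rot=[
    [0,0,0],
    [0,0,0],
    [0,0,0],
    [0,0,0],
    [0,0,0],
  ],
  fingers=[0.25,0.25,0.25,0.25,0.25],
)

```text
clock: 6.8
tool_pos: [0.4694, -0.152, 0.006]
eef_rot: [[0.983, 0.183, -0.0], [0.183, -0.983, 0.0], [-0.0, -0.0, -1.0]]
ft_force: [-0.0, -0.4, 0.5]
gripper_width: 0.0545
grip_force: 0.0
```

Emit:
play_rows(
  xyz=[
    [0,0,0],
    [0,0,0],
    [0,0,0],
    [0,0,0],
    [0,0,0],
  ],
  delta_rot=[
    [0,0,0],
    [0,0,0],
    [0,0,0],
    [0,0,0],
    [0,0,0],
  ],
  fingers=[-0.1,-0.3,-0.35,-0.4,-0.5],
  squeeze=12,
)

```text
clock: 7.3
tool_pos: [0.4699, -0.1522, 0.0071]
eef_rot: [[0.983, 0.183, 0.001], [0.183, -0.983, -0.001], [0.001, 0.001, -1.0]]
ft_force: [-0.3, -0.8, 0.9]
gripper_width: 0.0257
grip_force: 4.9
```

Emit:
play_rows(
  xyz=[
    [0,0,0],
    [0,0,0],
    [0,0,0],
    [0,0,0],
    [0,0,0],
  ],
  delta_rot=[
    [0,0,0],
    [0,0,0],
    [0,0,0],
    [0,0,0],
    [0,0,0],
  ],
  fingers=[-1,-1,-1,-1,-1],
)

```text
clock: 7.8
tool_pos: [0.4699, -0.1522, 0.007]
eef_rot: [[0.983, 0.183, 0.001], [0.183, -0.983, -0.001], [0.001, 0.001, -1.0]]
ft_force: [0.2, -1.0, 4.8]
gripper_width: 0.0259
grip_force: 12.0
```

Emit:
play_rows(
  xyz=[
    [0,0,3],
    [0,0,10],
    [0,0,20],
    [0,0,32],
    [0,0,45],
  ],
  delta_rot=[
    [0,0,0],
    [0,0,0],
    [0,0,0],
    [0,0,0],
    [0,0,0],
  ],
  fingers=[-1,-1,-1,-1,-1],
)

```text
clock: 8.3
tool_pos: [0.4692, -0.1517, 0.0526]
eef_rot: [[0.983, 0.183, -0.0], [0.183, -0.983, 0.0], [-0.0, -0.0, -1.0]]
ft_force: [0.3, -0.1, -2.8]
gripper_width: 0.0257
grip_force: 12.0
```

Emit:
play_rows(
  xyz=[
    [0,0,25],
    [0,0,60],
    [0,0,100],
    [0,0,145],
    [0,0,185],
  ],
  delta_rot=[
    [0,0,0],
    [0,0,0],
    [0,0,0],
    [0,0,0],
    [0,0,0],
  ],
  fingers=[-1,-1,-1,-1,-1],
)

```text
clock: 8.8
tool_pos: [0.4689, -0.1514, 0.2395]
eef_rot: [[0.983, 0.183, 0.001], [0.183, -0.983, -0.0], [0.001, 0.001, -1.0]]
ft_force: [0.4, -0.6, -1.9]
gripper_width: 0.0252
grip_force: 12.0
```

Emit:
play_rows(
  xyz=[
    [0,10,5],
    [5,40,5],
    [10,75,5],
    [16,115,5],
    [23,155,5],
  ],
  delta_rot=[
    [0,0,-0.02],
    [0,0,-0.05],
    [0,0,-0.09],
    [0,0,-0.12],
    [0,0,-0.15],
  ],
  fingers=[-1,-1,-1,-1,-1],
)

```text
clock: 9.3
tool_pos: [0.4916, 0.0046, 0.2425]
eef_rot: [[0.999, 0.032, 0.0], [0.032, -0.999, 0.0], [0.0, -0.0, -1.0]]
ft_force: [1.1, -0.3, -3.0]
gripper_width: 0.0254
grip_force: 12.0
```

Emit:
play_rows(
  xyz=[
    [7,40,0],
    [14,80,0],
    [21,120,0],
    [28,160,0],
    [35,200,0],
  ],
  delta_rot=[
    [0,0,-0.03],
    [0,0,-0.06],
    [0,0,-0.09],
    [0,0,-0.12],
    [0,0,-0.136],
  ],
  fingers=[-1,-1,-1,-1,-1],
)

```text
clock: 9.8
tool_pos: [0.5266, 0.2048, 0.2424]
eef_rot: [[0.995, -0.103, -0.0], [-0.103, -0.995, -0.0], [-0.0, 0.0, -1.0]]
ft_force: [0.9, -0.5, -2.6]
gripper_width: 0.0254
grip_force: 12.0
```

Emit:
play_rows(
  xyz=[
    [5,30,0],
    [9,47,0],
    [9,52,-20],
    [9,52,-50],
    [9,52,-80],
  ],
  delta_rot=[
    [0,0,0],
    [0,0,0],
    [0,0,0],
    [0,0,0],
    [0,0,0],
  ],
  fingers=[-1,-1,-1,-1,-1],
)

```text
clock: 10.3
tool_pos: [0.5364, 0.2549, 0.1618]
eef_rot: [[0.995, -0.102, 0.001], [-0.102, -0.995, -0.0], [0.001, 0.0, -1.0]]
ft_force: [-0.2, 0.1, -2.5]
gripper_width: 0.0256
grip_force: 12.0
```

Emit:
play_rows(
  xyz=[
    [0,0,-35],
    [0,0,-65],
    [0,0,-82],
    [0,0,-90],
    [0,0,-90],
  ],
  delta_rot=[
    [0,0,0],
    [0,0,0],
    [0,0,0],
    [0,0,0],
    [0,0,0],
  ],
  fingers=[-1,-1,-1,-1,-1],
)

```text
clock: 10.8
tool_pos: [0.5358, 0.2544, 0.071]
eef_rot: [[0.995, -0.103, -0.002], [-0.103, -0.995, -0.001], [-0.002, 0.001, -1.0]]
ft_force: [-0.2, -0.4, -1.6]
gripper_width: 0.0258
grip_force: 12.0
```

```bash
python3 - <<'E'
from h import *; from crop import c
t=env.camera("top");s=env.camera("side")
cv2.imwrite("pics/t3.png",t);cv2.imwrite("pics/s3.png",s)
cv2.imwrite("pics/z3.png",np.hstack([c(t,185,160,100,120,4)[:440],c(s,180,200,130,110,4)[:,:400] if 0 else cv2.copyMakeBorder(c(s,180,190,133,135,3),0,35,0,0,0)]))
e=env.sense();print(e["tool_pos"],e["eef_rot"],e["gripper_width"],e["ft_force"])
E
```

```text
[0.53725075 0.2550454  0.07270125] [[ 9.94750447e-01 -1.02316316e-01  1.70898619e-03]
 [-1.02317041e-01 -9.94751781e-01  3.42161124e-04]
 [ 1.66500839e-03 -5.15223342e-04 -9.99998481e-01]] 0.0253274765536194 [-0.26127854 -0.3253577  -1.86981799]
```

View pics/z3.png

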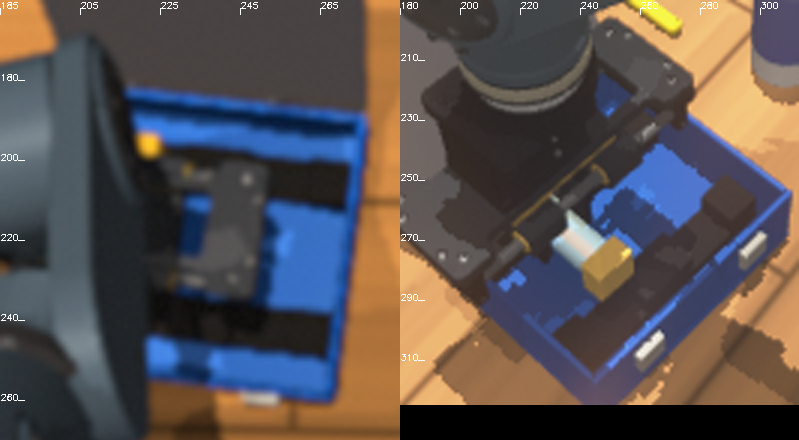

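```bash
python3 - <<'E'
from h import *
im=cv2.imread("pics/s3.png");x,y,w,h=225,250,45,55
m=cv2.inRange(cv2.cvtColor(im[y:y+h,x:x+w],cv2.COLOR_BGR2HSV),(15,110,70),(35,255,255))
k,_,st,ce=cv2.connectedComponentsWithStats(m);j=1+np.argmax(st[1:,4]);print(st[j]+[x,y,0,0,0],ce[j]+[x,y])
q=[.5373,.255,-.1025];B=np.array([[a,b,.0845+c] for a in(-.058,-.040) for b in(-.015,.015) for c in(-.015,.015)])
def cen(q):
    p=proj("side",case2w(q,B)).astype(np.float32);H=cv2.convexHull(p);M=cv2.moments(H);return np.array([M['m10']/M['m00'],M['m01']/M['m00']]),p.min(0),p.max(0)
print(cen(q))
c0=cen(q)[0]
f=least_squares(lambda d:cen([q[0]+d[0],q[1]+d[1],q[2]])[0]-(ce[j]+[x,y]),[0,0],diff_step=1e-3,x_scale=.01) if 0 else None
J=np.array([(cen([q[0]+.005*(i==0),q[1]+.005*(i==1),q[2]])[0]-c0)/.005 for i in(0,1)]).T
print("tube shift seen",np.linalg.solve(J,ce[j]+[x,y]-c0))
# predicted bar/notch corners in side view for both case fits, vs picture s1
for cq in([.5333,.2109,-.0998],[.5329,.2146,-.1039]):
    P=[[-.034,.023,.033],[-.034,-.023,.033],[-.064,-.023,.033],[-.064,.023,.033],[.034,.023,.033],[.034,-.023,.033],[.064,-.023,.033],[-.034,-.061,.033],[-.064,-.061,.033]]
    print(((proj("side",case2w(cq,P))-[180,190])*3+[401,1]).round(0).tolist())
    print(((proj("top",case2w(cq,P))-[185,160])*4+1.5).round(0).tolist())
E
```

```text
[241 269  17  21 223] [248.93721973 279.04484305]
(array([249.08055644, 278.88834733]), array([239.5671 , 267.16837], dtype=float32), array([258.31494, 290.73508], dtype=float32))
tube shift seen [5.63025184e-06 4.20530881e-04]
[[619.0, 270.0], [666.0, 226.0], [697.0, 252.0], [651.0, 297.0], [550.0, 211.0], [597.0, 170.0], [568.0, 146.0], [702.0, 192.0], [734.0, 217.0]]
[[165.0, 292.0], [236.0, 300.0], [230.0, 347.0], [158.0, 339.0], [179.0, 187.0], [250.0, 195.0], [256.0, 149.0], [295.0, 307.0], [289.0, 354.0]]
[[616.0, 274.0], [663.0, 230.0], [694.0, 257.0], [647.0, 301.0], [547.0, 214.0], [594.0, 174.0], [566.0, 150.0], [700.0, 196.0], [731.0, 221.0]]
[[159.0, 292.0], [230.0, 301.0], [223.0, 348.0], [152.0, 339.0], [174.0, 187.0], [244.0, 196.0], [250.0, 150.0], [289.0, 308.0], [283.0, 355.0]]
```

```bash
python3 - <<'E'
from h import *
im=cv2.imread("pics/t3.png")
print(im[196,212:232].tolist());print(im[188:202,222].tolist())
q=[.5373,.255,-.1025];B=np.array([[a,b,.0845+c] for c in(.015,-.015) for a in(.058,.040) for b in(-.015,.015) ])
print(proj("top",case2w(q,B)).round(1).tolist())
# edge-based refine of case pose: maximise gradient along rim/bar outlines per camera on open-lid images
for n,f in(("top","t1"),("side","s1")):
    hsv=cv2.cvtColor(cv2.imread(f"pics/{f}.png"),cv2.COLOR_BGR2HSV);g=cv2.inRange(hsv,(100,120,40),(125,255,255))
    cnt=max(cv2.findContours(cv2.morphologyEx(g,cv2.MORPH_CLOSE,np.ones((7,7))),cv2.RETR_EXTERNAL,cv2.CHAIN_APPROX_NONE)[0],key=cv2.contourArea)
    P=np.array([[a,b,c] for a in(-.09,.09) for b in(-.095,.095) for c in(0,.06)])
    def r(q):
        H=cv2.convexHull(proj(n,case2w(q,P)).astype(np.float32))
        return [cv2.pointPolygonTest(H,tuple(map(float,p[0])),True) for p in cnt]
    s=least_squares(r,[.533,.213,-.102],loss="soft_l1",f_scale=.5,diff_step=1e-3);print(n,s.x.round(4),np.median(np.abs(s.fun if 0 else r(s.x))))
E
```

```text
[[76, 70, 60], [67, 62, 54], [50, 47, 43], [32, 32, 32], [27, 27, 27], [23, 21, 22], [20, 34, 44], [26, 90, 125], [38, 153, 211], [46, 189, 246], [43, 200, 250], [40, 187, 244], [34, 140, 193], [51, 87, 119], [78, 60, 68], [95, 56, 44], [102, 58, 37], [104, 60, 37], [102, 60, 36], [96, 57, 37]]
[[121, 65, 28], [170, 94, 42], [214, 119, 53], [225, 126, 64], [202, 131, 111], [147, 157, 192], [81, 188, 244], [45, 201, 251], [43, 200, 250], [45, 185, 242], [40, 143, 190], [29, 80, 106], [23, 29, 36], [22, 19, 17]]
[[223.8, 192.9], [211.6, 191.5], [222.7, 200.2], [210.5, 198.8], [225.9, 194.9], [214.1, 193.5], [224.9, 202.0], [213.0, 200.6]]
top [ 0.5345  0.2123 -0.0988] 0.9500872896267171
side [ 0.5519  0.1987 -0.1095] 1.456742842061323
```

Emit:
play_rows(
  xyz=[
    [0,0,-10],
    [0,0,-20],
    [0,0,-28],
    [0,0,-33],
    [0,0,-36],
  ],
  delta_rot=[
    [0,0,0],
    [0,0,0],
    [0,0,0],
    [0,0,0],
    [0,0,0],
  ],
  fingers=[-1,-1,-1,-1,-1],
)

```text
clock: 11.4
tool_pos: [0.536, 0.255, 0.0348]
eef_rot: [[0.995, -0.102, -0.001], [-0.102, -0.995, -0.0], [-0.001, 0.0, -1.0]]
ft_force: [0.9, 0.1, -2.7]
gripper_width: 0.0255
grip_force: 12.0
```

Emit:
play_rows(
  xyz=[
    [0,0,-2],
    [0,0,-4],
    [0,0,-6],
    [0,0,-7],
    [0,0,-7],
  ],
  delta_rot=[
    [0,0,0],
    [0,0,0],
    [0,0,0],
    [0,0,0],
    [0,0,0],
  ],
  fingers=[-1,-1,-1,-1,-1],
)

```text
clock: 11.9
tool_pos: [0.5364, 0.2552, 0.0286]
eef_rot: [[0.995, -0.102, -0.0], [-0.102, -0.995, -0.0], [-0.0, 0.0, -1.0]]
ft_force: [0.8, 0.0, -2.4]
gripper_width: 0.0256
grip_force: 12.0
```

Emit:
play_rows(
  xyz=[
    [0,0,-2],
    [0,0,-4],
    [0,0,-6],
    [0,0,-8],
    [0,0,-8],
  ],
  delta_rot=[
    [0,0,0],
    [0,0,0],
    [0,0,0],
    [0,0,0],
    [0,0,0],
  ],
  fingers=[-1,-1,-1,-1,-1],
)

```text
clock: 12.4
tool_pos: [0.5361, 0.2551, 0.0203]
eef_rot: [[0.995, -0.102, -0.001], [-0.102, -0.995, -0.0], [-0.001, 0.0, -1.0]]
ft_force: [-0.6, -0.7, -1.3]
gripper_width: 0.0261
grip_force: 12.0
```

Emit:
play_rows(
  xyz=[
    [0,0,-0.6],
    [0,0,-1.2],
    [0,0,-1.8],
    [0,0,-1.8],
    [0,0,-1.8],
  ],
  delta_rot=[
    [0,0,0],
    [0,0,0],
    [0,0,0],
    [0,0,0],
    [0,0,0],
  ],
  fingers=[-1,-1,-1,-1,-1],
)

```text
clock: 12.9
tool_pos: [0.5364, 0.2552, 0.0189]
eef_rot: [[0.995, -0.102, 0.0], [-0.102, -0.995, 0.0], [0.0, -0.0, -1.0]]
ft_force: [-0.4, 0.3, -1.3]
gripper_width: 0.0254
grip_force: 12.0
```

Emit:
play_rows(
  xyz=[
    [0,0,-0.6],
    [0,0,-1],
    [0,0,-1],
    [0,0,-1],
    [0,0,-1],
  ],
  delta_rot=[
    [0,0,0],
    [0,0,0],
    [0,0,0],
    [0,0,0],
    [0,0,0],
  ],
  fingers=[-1,-1,-0.38,-0.3,-0.1],
)

```text
clock: 13.4
tool_pos: [0.5367, 0.2552, 0.018]
eef_rot: [[0.995, -0.102, 0.001], [-0.102, -0.995, 0.0], [0.001, -0.0, -1.0]]
ft_force: [0.5, 0.2, 0.1]
gripper_width: 0.033
grip_force: 0.0
```

Emit:
play_rows(
  xyz=[
    [0,0,0],
    [0,0,0],
    [0,0,5],
    [0,0,20],
    [0,0,40],
  ],
  delta_rot=[
    [0,0,0],
    [0,0,0],
    [0,0,0],
    [0,0,0],
    [0,0,0],
  ],
  fingers=[0.1,0.1,0.1,0.1,0.1],
)

```text
clock: 13.9
tool_pos: [0.5359, 0.255, 0.0584]
eef_rot: [[0.995, -0.102, -0.002], [-0.102, -0.995, -0.0], [-0.002, 0.001, -1.0]]
ft_force: [0.3, 0.7, -1.0]
gripper_width: 0.0473
grip_force: 0.0
```

Emit:
play_rows(
  xyz=[
    [0,0,40],
    [0,0,85],
    [0,0,130],
    [0,-15,170],
    [-5,-50,185],
  ],
  delta_rot=[
    [0,0,0],
    [0,0,0],
    [0,0,0],
    [0,0,0],
    [0,0,0],
  ],
  fingers=[0.25,0.25,0.25,0.25,0.25],
)

```text
clock: 14.4
tool_pos: [0.5345, 0.207, 0.2493]
eef_rot: [[0.995, -0.099, 0.012], [-0.099, -0.995, 0.003], [0.012, -0.004, -1.0]]
ft_force: [1.4, -1.0, -0.3]
gripper_width: 0.0543
grip_force: 0.0
```

Emit:
play_rows(
  xyz=[
    [-5,-45,0],
    [-10,-90,0],
    [-15,-135,0],
    [-20,-180,0],
    [-25,-225,0],
  ],
  delta_rot=[
    [0,0,0.03],
    [0,0,0.06],
    [0,0,0.1],
    [0,0,0.15],
    [0,0,0.195],
  ],
  fingers=[0.25,0.25,0.25,0.25,0.25],
)

```text
clock: 14.9
tool_pos: [0.5059, -0.0215, 0.2443]
eef_rot: [[0.995, 0.095, 0.002], [0.095, -0.995, -0.001], [0.002, 0.001, -1.0]]
ft_force: [1.0, 0.7, -1.2]
gripper_width: 0.0548
grip_force: 0.0
```

Emit:
play_rows(
  xyz=[
    [0,-45,0],
    [0,-90,0],
    [0,-130,0],
    [0,-170,0],
    [0,-210,0],
  ],
  delta_rot=[
    [0,0,0],
    [0,0,0],
    [0,0,0],
    [0,0,0],
    [0,0,0],
  ],
  fingers=[0.25,0.25,0.25,0.25,0.25],
)

```text
clock: 15.4
tool_pos: [0.5061, -0.2315, 0.2443]
eef_rot: [[0.996, 0.092, 0.001], [0.092, -0.996, -0.001], [0.001, 0.001, -1.0]]
ft_force: [1.7, -0.4, 0.7]
gripper_width: 0.0542
grip_force: 0.0
```

```bash
python3 - <<'E'
from h import *; from crop import c
t=env.camera("top");s=env.camera("side")
cv2.imwrite("pics/t4.png",t);cv2.imwrite("pics/s4.png",s)
cv2.imwrite("pics/z4.png",np.hstack([c(t,185,160,100,120,4)[:440],cv2.copyMakeBorder(c(s,180,190,133,135,3),0,35,0,0,0)]))
e=env.sense();print(e["clock"],e["tool_pos"],e["eef_rot"],e["gripper_width"],e["ft_force"])
E
```

```text
15.5 [ 0.50699586 -0.23534952  0.24432451] [[ 0.99616175  0.08747024  0.00327552]
 [ 0.08748424 -0.99615616 -0.00440518]
 [ 0.0028776   0.00467483 -0.99998493]] 0.05407430179938984 [-0.38801941  0.5229852   0.17112897]
```

View pics/z4.png

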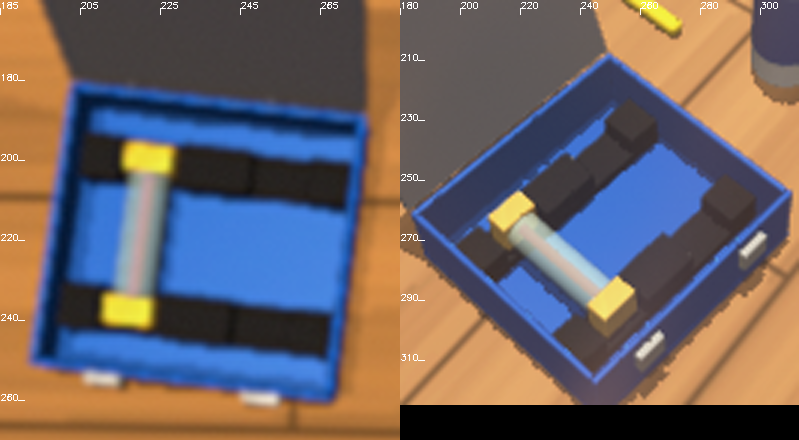

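The first tube lies squarely in the left notches, with its brass ends in both bars in both views. Now the second tube.

Emit:
play_rows(
  xyz=[
    [-2,0,-40],
    [-2,0,-85],
    [-2,0,-130],
    [-2,0,-165],
    [-2,0,-185],
  ],
  delta_rot=[
    [0,0,0],
    [0,0,0],
    [0,0,0],
    [0,0,0],
    [0,0,0],
  ],
  fingers=[0.25,0.25,0.25,0.25,0.25],
)

```text
clock: 16.0
tool_pos: [0.503, -0.2282, 0.056]
eef_rot: [[0.996, 0.093, -0.003], [0.093, -0.996, 0.003], [-0.003, -0.003, -1.0]]
ft_force: [0.3, 0.1, 0.3]
gripper_width: 0.0545
grip_force: 0.0
```

Emit:
play_rows(
  xyz=[
    [0,0,-12],
    [0,0,-26],
    [0,0,-39],
    [0,0,-48],
    [0,0,-52],
  ],
  delta_rot=[
    [0,0,0],
    [0,0,0],
    [0,0,0],
    [0,0,0],
    [0,0,0],
  ],
  fingers=[0.25,0.25,0.25,0.25,0.25],
)

```text
clock: 16.5
tool_pos: [0.5044, -0.2298, 0.0054]
eef_rot: [[0.996, 0.093, -0.0], [0.093, -0.996, 0.0], [-0.0, -0.0, -1.0]]
ft_force: [0.3, 0.2, -0.0]
gripper_width: 0.0545
grip_force: 0.0
```

Emit:
play_rows(
  xyz=[
    [0,0,0],
    [0,0,0],
    [0,0,0],
    [0,0,0],
    [0,0,0],
  ],
  delta_rot=[
    [0,0,0],
    [0,0,0],
    [0,0,0],
    [0,0,0],
    [0,0,0],
  ],
  fingers=[-0.1,-0.3,-0.35,-0.4,-0.5],
  squeeze=12,
)

```text
clock: 17.0
tool_pos: [0.5051, -0.2306, 0.0064]
eef_rot: [[0.996, 0.093, 0.002], [0.093, -0.996, -0.002], [0.002, 0.002, -1.0]]
ft_force: [0.0, -1.2, 0.5]
gripper_width: 0.0258
grip_force: 4.6
```

Emit:
play_rows(
  xyz=[
    [0,0,0],
    [0,0,0],
    [0,0,0],
    [0,0,0],
    [0,0,0],
  ],
  delta_rot=[
    [0,0,0],
    [0,0,0],
    [0,0,0],
    [0,0,0],
    [0,0,0],
  ],
  fingers=[-1,-1,-1,-1,-1],
)

```text
clock: 17.5
tool_pos: [0.5051, -0.2306, 0.0063]
eef_rot: [[0.996, 0.093, 0.002], [0.093, -0.996, -0.001], [0.001, 0.002, -1.0]]
ft_force: [0.4, -3.3, 4.5]
gripper_width: 0.0257
grip_force: 12.0
```

Emit:
play_rows(
  xyz=[
    [0,0,3],
    [0,0,10],
    [0,0,20],
    [0,0,32],
    [0,0,45],
  ],
  delta_rot=[
    [0,0,0],
    [0,0,0],
    [0,0,0],
    [0,0,0],
    [0,0,0],
  ],
  fingers=[-1,-1,-1,-1,-1],
)

```text
clock: 18.0
tool_pos: [0.5042, -0.2295, 0.0518]
eef_rot: [[0.996, 0.093, -0.001], [0.093, -0.996, 0.001], [-0.0, -0.001, -1.0]]
ft_force: [0.3, 0.0, -1.5]
gripper_width: 0.0255
grip_force: 12.0
```

Emit:
play_rows(
  xyz=[
    [0,0,25],
    [0,0,60],
    [0,0,100],
    [0,0,145],
    [0,0,190],
  ],
  delta_rot=[
    [0,0,0],
    [0,0,0],
    [0,0,0],
    [0,0,0],
    [0,0,0],
  ],
  fingers=[-1,-1,-1,-1,-1],
)

```text
clock: 18.5
tool_pos: [0.5037, -0.2292, 0.2434]
eef_rot: [[0.996, 0.093, -0.0], [0.093, -0.996, 0.0], [-0.0, -0.0, -1.0]]
ft_force: [0.1, -0.5, -2.2]
gripper_width: 0.0254
grip_force: 12.0
```

Emit:
play_rows(
  xyz=[
    [0,10,5],
    [2,40,5],
    [4,75,5],
    [6,115,5],
    [9,155,5],
  ],
  delta_rot=[
    [0,0,-0.02],
    [0,0,-0.05],
    [0,0,-0.07],
    [0,0,-0.09],
    [0,0,-0.1],
  ],
  fingers=[-1,-1,-1,-1,-1],
)

```text
clock: 19.0
tool_pos: [0.5126, -0.0733, 0.2469]
eef_rot: [[1.0, -0.009, 0.001], [-0.009, -1.0, 0.0], [0.001, -0.0, -1.0]]
ft_force: [0.2, -1.0, -2.5]
gripper_width: 0.0256
grip_force: 12.0
```

Emit:
play_rows(
  xyz=[
    [2,40,0],
    [4,80,0],
    [6,120,0],
    [8,160,0],
    [10,195,0],
  ],
  delta_rot=[
    [0,0,-0.03],
    [0,0,-0.06],
    [0,0,-0.08],
    [0,0,-0.09],
    [0,0,-0.095],
  ],
  fingers=[-1,-1,-1,-1,-1],
)

```text
clock: 19.5
tool_pos: [0.5225, 0.1222, 0.2469]
eef_rot: [[0.995, -0.102, 0.0], [-0.102, -0.995, 0.0], [0.0, -0.0, -1.0]]
ft_force: [0.9, -0.3, -1.7]
gripper_width: 0.0257
grip_force: 12.0
```

Emit:
play_rows(
  xyz=[
    [2,30,0],
    [4,47,0],
    [4,52,-20],
    [4,52,-50],
    [4,52,-80],
  ],
  delta_rot=[
    [0,0,0],
    [0,0,0],
    [0,0,0],
    [0,0,0],
    [0,0,0],
  ],
  fingers=[-1,-1,-1,-1,-1],
)

```text
clock: 20.0
tool_pos: [0.5274, 0.1728, 0.1666]
eef_rot: [[0.995, -0.101, 0.002], [-0.101, -0.995, 0.0], [0.002, -0.001, -1.0]]
ft_force: [0.1, -0.9, -2.9]
gripper_width: 0.0255
grip_force: 12.0
```

Emit:
play_rows(
  xyz=[
    [0,0,-35],
    [0,0,-65],
    [0,0,-82],
    [0,0,-90],
    [0,0,-90],
  ],
  delta_rot=[
    [0,0,0],
    [0,0,0],
    [0,0,0],
    [0,0,0],
    [0,0,0],
  ],
  fingers=[-1,-1,-1,-1,-1],
)

```text
clock: 20.5
tool_pos: [0.5268, 0.1721, 0.0756]
eef_rot: [[0.995, -0.102, -0.002], [-0.102, -0.995, -0.0], [-0.002, 0.0, -1.0]]
ft_force: [-0.0, 0.2, -2.0]
gripper_width: 0.0257
grip_force: 12.0
```

```bash
python3 - <<'E'
from h import *; from crop import c
s=env.camera("side");cv2.imwrite("pics/s5.png",s)
e=env.sense();print(e["clock"],e["tool_pos"],e["eef_rot"],e["gripper_width"],e["ft_force"])
# compare placed tube near block and held tube near block in side view
hsv=cv2.cvtColor(s,cv2.COLOR_BGR2HSV)
m=cv2.inRange(hsv,(15,110,70),(35,255,255));m[:, :225]=0;m[:240]=0;m[:,305:]=0;m[310:]=0
k,_,st,ce=cv2.connectedComponentsWithStats(m)
for j in range(1,k):
    if st[j,4]>30: print(st[j],ce[j].round(1))
p=e["tool_pos"];R=e["eef_rot"];q=[p[0],p[1],np.arctan2(R[1][0],R[0][0])]
B=np.array([[a,b,p[2]+.0126+c] for a in(-.058,-.040) for b in(-.015,.015) for c in(-.015,.015)])
pp=proj("side",case2w(q,B)).astype(np.float32);M=cv2.moments(cv2.convexHull(pp));print(pp.min(0),pp.max(0),M['m10']/M['m00'],M['m01']/M['m00'])
E
```

```text
20.55 [0.52766366 0.17218837 0.07648164] [[ 9.94779975e-01 -1.02041815e-01  5.19524498e-04]
 [-1.02041885e-01 -9.94780097e-01  1.09506871e-04]
 [ 5.05638351e-04 -1.61948501e-04 -9.99999859e-01]] 0.02560779115260403 [ 1.45704002  1.26389584 -3.0791522 ]
[273 242  15  20 209] [280.  251.4]
[243 282  16  20 198] [250.3 291.7]
[278 288  16  18  73] [285.1 297.6]
[270.72015 239.30692] [287.9049  262.04056] 279.29254167232403 250.61165619869803
```

Emit:
play_rows(
  xyz=[
    [0,0,-12],
    [0,0,-23],
    [0,0,-32],
    [0,0,-37],
    [0,0,-40],
  ],
  delta_rot=[
    [0,0,0],
    [0,0,0],
    [0,0,0],
    [0,0,0],
    [0,0,0],
  ],
  fingers=[-1,-1,-1,-1,-1],
)

```text
clock: 21.05
tool_pos: [0.527, 0.1721, 0.035]
eef_rot: [[0.995, -0.102, -0.001], [-0.102, -0.995, -0.0], [-0.001, 0.0, -1.0]]
ft_force: [-0.2, 0.3, -1.2]
gripper_width: 0.0254
grip_force: 12.0
```

Emit:
play_rows(
  xyz=[
    [0,0,-2],
    [0,0,-4],
    [0,0,-6],
    [0,0,-7],
    [0,0,-7],
  ],
  delta_rot=[
    [0,0,0],
    [0,0,0],
    [0,0,0],
    [0,0,0],
    [0,0,0],
  ],
  fingers=[-1,-1,-1,-1,-1],
)

```text
clock: 21.55
tool_pos: [0.5274, 0.1721, 0.0288]
eef_rot: [[0.995, -0.102, -0.0], [-0.102, -0.995, -0.0], [-0.0, 0.0, -1.0]]
ft_force: [-0.4, -1.7, -1.7]
gripper_width: 0.0254
grip_force: 12.0
```

Emit:
play_rows(
  xyz=[
    [0,0,-2],
    [0,0,-4],
    [0,0,-6],
    [0,0,-8],
    [0,0,-9],
  ],
  delta_rot=[
    [0,0,0],
    [0,0,0],
    [0,0,0],
    [0,0,0],
    [0,0,0],
  ],
  fingers=[-1,-1,-1,-1,-1],
)

```text
clock: 22.05
tool_pos: [0.5273, 0.1721, 0.0196]
eef_rot: [[0.995, -0.102, -0.0], [-0.102, -0.995, -0.0], [-0.0, 0.0, -1.0]]
ft_force: [-0.7, -0.1, -2.5]
gripper_width: 0.0253
grip_force: 12.0
```

Emit:
play_rows(
  xyz=[
    [0,0,-0.6],
    [0,0,-1.2],
    [0,0,-1.8],
    [0,0,-2.2],
    [0,0,-2.2],
  ],
  delta_rot=[
    [0,0,0],
    [0,0,0],
    [0,0,0],
    [0,0,0],
    [0,0,0],
  ],
  fingers=[-1,-1,-1,-1,-1],
)

```text
clock: 22.55
tool_pos: [0.5274, 0.1721, 0.0177]
eef_rot: [[0.995, -0.102, 0.0], [-0.102, -0.995, 0.0], [0.0, -0.0, -1.0]]
ft_force: [0.3, -0.4, -1.7]
gripper_width: 0.0257
grip_force: 12.0
```

Emit:
play_rows(
  xyz=[
    [0,0,0],
    [0,0,0],
    [0,0,0],
    [0,0,0],
    [0,0,0],
  ],
  delta_rot=[
    [0,0,0],
    [0,0,0],
    [0,0,0],
    [0,0,0],
    [0,0,0],
  ],
  fingers=[-1,-1,-0.38,-0.3,-0.1],
)

```text
clock: 23.05
tool_pos: [0.5277, 0.1722, 0.0179]
eef_rot: [[0.995, -0.102, 0.001], [-0.102, -0.995, 0.0], [0.001, -0.0, -1.0]]
ft_force: [0.2, 0.3, 0.1]
gripper_width: 0.0328
grip_force: 0.0
```

Emit:
play_rows(
  xyz=[
    [0,0,0],
    [0,0,0],
    [0,0,5],
    [0,0,20],
    [0,0,40],
  ],
  delta_rot=[
    [0,0,0],
    [0,0,0],
    [0,0,0],
    [0,0,0],
    [0,0,0],
  ],
  fingers=[0.1,0.1,0.1,0.1,0.1],
)

```text
clock: 23.55
tool_pos: [0.5266, 0.172, 0.0575]
eef_rot: [[0.995, -0.102, -0.002], [-0.102, -0.995, -0.0], [-0.002, 0.0, -1.0]]
ft_force: [0.8, -1.5, 0.9]
gripper_width: 0.0473
grip_force: 0.0
```

Emit:
play_rows(
  xyz=[
    [0,0,45],
    [0,0,90],
    [0,0,135],
    [0,0,180],
    [0,0,225],
  ],
  delta_rot=[
    [0,0,0],
    [0,0,0],
    [0,0,0],
    [0,0,0],
    [0,0,0],
  ],
  fingers=[-1,-1,-1,-1,-1],
)

```text
clock: 24.05
tool_pos: [0.5268, 0.1721, 0.285]
eef_rot: [[0.995, -0.102, 0.0], [-0.102, -0.995, 0.0], [0.0, -0.0, -1.0]]
ft_force: [0.9, -0.6, -0.6]
gripper_width: 0.0154
grip_force: 0.0
```

```bash
python3 - <<'E'
from h import *
for n in("side","top"): cv2.imwrite(f"pics/{n}6.png",env.camera(n))
e=env.sense();print(e["clock"],e["tool_pos"],e["eef_rot"],e["gripper_width"],e["ft_force"])
s=cv2.imread("pics/side6.png")
m=cv2.inRange(cv2.cvtColor(s,cv2.COLOR_BGR2HSV),(15,110,70),(35,255,255));m[:,:200]=0;m[:220]=0;m[:,300:]=0;m[305:]=0
k,_,st,ce=cv2.connectedComponentsWithStats(m)
for j in range(1,k):
    if st[j,4]>30: print(st[j],ce[j].round(1))
# predicted near blocks for both nests
for y in(.042,-.042):
    for x in (-.049,.049):
        B=np.array([[x+a,y+b,.03+c] for a in(-.009,.009) for b in(-.015,.015) for c in(-.015,.015)])
        pp=proj("side",case2w([.5332,.2134,-.1022],B)).astype(np.float32);M=cv2.moments(cv2.convexHull(pp));print(M['m10']/M['m00'],M['m01']/M['m00'])
E
```

```text
24.15 [0.53144071 0.17279099 0.29021129] [[ 0.9946856  -0.10176635  0.01562613]
 [-0.10180843 -0.99480217  0.00191938]
 [ 0.01534958 -0.00350005 -0.99987606]] 0.007684265964158222 [0.88744379 0.28236721 0.36754397]
[288 221  12  19 139] [295.2 231.2]
[240 230  14  19 122] [245.6 238. ]
[210 254  15  19 135] [216.2 261.8]
[273 257  15  19 177] [279.6 265.7]
[243 282  16  20 196] [250.3 291.8]
[279 288  19  17  92] [287.4 296.8]
[200 291   6  10  37] [201.7 295.1]
250.45679560793857 291.81084827617144
217.6291438874869 262.8954933451272
278.89548178710794 265.0505932591346
246.1651340576325 238.50128845704964
```

Both tubes' block centroids match the predicted nest positions within about 1 px. Next I reach over and behind the lid, beside the knob.

Emit:
play_rows(
  xyz=[
    [35,-7,0],
    [75,-14,0],
    [115,-21,0],
    [155,-28,0],
    [174,-32,0],
  ],
  delta_rot=[
    [0,0,0],
    [0,0,0],
    [0,0,0],
    [0,0,0],
    [0,0,0],
  ],
  fingers=[-1,-1,-1,-1,-1],
)

```text
clock: 24.65
tool_pos: [0.704, 0.1389, 0.2814]
eef_rot: [[0.995, -0.103, 0.001], [-0.103, -0.995, -0.0], [0.001, 0.0, -1.0]]
ft_force: [-0.0, -0.4, -0.6]
gripper_width: 0.0002
grip_force: 0.0
```

Emit:
play_rows(
  xyz=[
    [0,0,-20],
    [0,0,-45],
    [0,0,-68],
    [0,0,-74],
    [0,0,-74],
  ],
  delta_rot=[
    [0,0,0],
    [0,0,0],
    [0,0,0],
    [0,0,0],
    [0,0,0],
  ],
  fingers=[-1,-1,-1,-1,-1],
)

```text
clock: 25.15
tool_pos: [0.7003, 0.1401, 0.2069]
eef_rot: [[0.995, -0.102, -0.004], [-0.102, -0.995, -0.0], [-0.004, 0.001, -1.0]]
ft_force: [-0.4, -0.5, -0.1]
gripper_width: 0.0005
grip_force: 0.0
```

```bash
python3 - <<'E'
from h import *
e=env.sense();print(e["clock"],e["tool_pos"],e["ft_force"])
s=env.camera("side");cv2.imwrite("pics/s7.png",cv2.resize(s[100:330,100:380],None,fx=2.5,fy=2.5))
E
```

```text
25.15 [0.70032337 0.14005031 0.20691807] [-0.36580987 -0.52332261 -0.14929451]
```

View pics/s7.png

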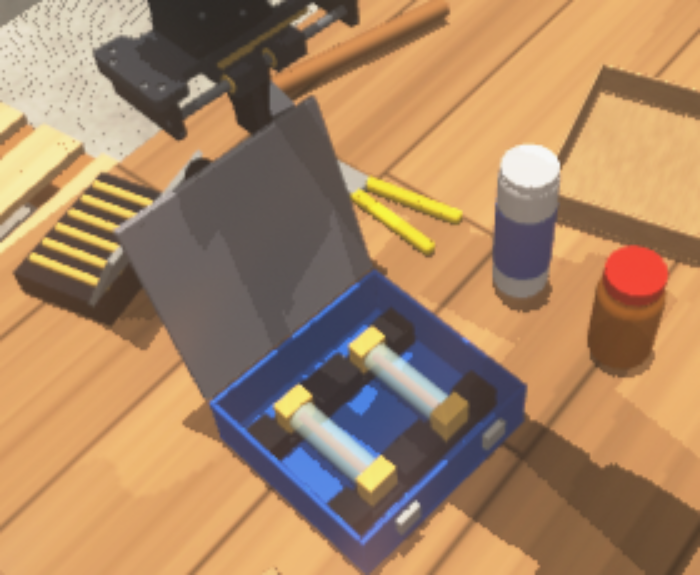

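The view shows both tubes seated, the lid fully back and the fingertips behind its outer face, beside the knob. Now I'll fold it shut.

Emit:
play_rows(
  xyz=[
    [-13,1,0],
    [-26,3,0],
    [-40,4,0],
    [-54,6,0],
    [-67,7,0],
  ],
  delta_rot=[
    [0,0,0],
    [0,0,0],
    [0,0,0],
    [0,0,0],
    [0,0,0],
  ],
  fingers=[-1,-1,-1,-1,-1],
)

```text
clock: 25.7
tool_pos: [0.6364, 0.1473, 0.2118]
eef_rot: [[0.995, -0.102, 0.008], [-0.102, -0.995, 0.0], [0.008, -0.001, -1.0]]
ft_force: [1.2, 0.3, 1.5]
gripper_width: 0.0005
grip_force: 0.8
```

Emit:
play_rows(
  xyz=[
    [-13,1,0],
    [-27,3,0],
    [-40,4,0],
    [-54,5,-5],
    [-68,7,-11],
  ],
  delta_rot=[
    [0,0,0],
    [0,0,0],
    [0,0,0],
    [0,0,0],
    [0,0,0],
  ],
  fingers=[-1,-1,-1,-1,-1],
)

```text
clock: 26.2
tool_pos: [0.5686, 0.1542, 0.2006]
eef_rot: [[0.995, -0.102, 0.008], [-0.102, -0.995, 0.0], [0.008, -0.001, -1.0]]
ft_force: [1.1, -0.7, 2.0]
gripper_width: 0.0006
grip_force: 0.7
```

Emit:
play_rows(
  xyz=[
    [-14,1,-6],
    [-26,2,-14],
    [-38,4,-24],
    [-49,5,-35],
    [-59,6,-46],
  ],
  delta_rot=[
    [0,0,0],
    [0,0,0],
    [0,0,0],
    [0,0,0],
    [0,0,0],
  ],
  fingers=[-1,-1,-1,-1,-1],
)

```text
clock: 26.7
tool_pos: [0.5091, 0.1605, 0.1537]
eef_rot: [[0.995, -0.102, 0.006], [-0.102, -0.995, 0.001], [0.006, -0.001, -1.0]]
ft_force: [0.5, -0.0, 0.2]
gripper_width: 0.0005
grip_force: 0.4
```

Emit:
play_rows(
  xyz=[
    [-8,1,-13],
    [-16,1,-26],
    [-21,2,-40],
    [-26,3,-54],
    [-29,3,-68],
  ],
  delta_rot=[
    [0,0,0],
    [0,0,0],
    [0,0,0],
    [0,0,0],
    [0,0,0],
  ],
  fingers=[-1,-1,-1,-1,-1],
)

```text
clock: 27.2
tool_pos: [0.4804, 0.1636, 0.0851]
eef_rot: [[0.995, -0.102, 0.005], [-0.102, -0.995, 0.001], [0.005, -0.001, -1.0]]
ft_force: [-0.2, 0.4, 0.4]
gripper_width: 0.0003
grip_force: 0.3
```

Now the last press, about 15 mm in small steps.

Emit:
play_rows(
  xyz=[
    [0,0,-4],
    [0,0,-8],
    [0,0,-11],
    [0,0,-13],
    [0,0,-15],
  ],
  delta_rot=[
    [0,0,0],
    [0,0,0],
    [0,0,0],
    [0,0,0],
    [0,0,0],
  ],
  fingers=[-1,-1,-1,-1,-1],
)

```text
clock: 27.7
tool_pos: [0.4792, 0.1632, 0.069]
eef_rot: [[0.995, -0.102, 0.002], [-0.102, -0.995, 0.0], [0.002, -0.0, -1.0]]
ft_force: [-0.8, 0.4, 0.5]
gripper_width: 0.0004
grip_force: 0.3
```

Emit:
play_rows(
  xyz=[
    [0,0,-1],
    [0,0,-1.5],
    [0,0,-2],
    [0,0,-2],
    [0,0,-2],
  ],
  delta_rot=[
    [0,0,0],
    [0,0,0],
    [0,0,0],
    [0,0,0],
    [0,0,0],
  ],
  fingers=[-1,-1,-1,-1,-1],
)

```text
clock: 28.2
tool_pos: [0.4793, 0.1632, 0.0687]
eef_rot: [[0.995, -0.102, 0.003], [-0.102, -0.995, 0.0], [0.003, -0.0, -1.0]]
ft_force: [-1.8, 0.1, 16.7]
gripper_width: 0.0004
grip_force: 7.7
```

The tip stopped at z = 0.0687 with 17 N against it, so the lid is on the rim. I'll retreat and check.

Emit:
play_rows(
  xyz=[
    [0,0,4],
    [0,0,20],
    [0,0,55],
    [0,0,100],
    [-5,-20,140],
  ],
  delta_rot=[
    [0,0,0],
    [0,0,0],
    [0,0,0],
    [0,0,0],
    [0,0,0],
  ],
  fingers=[-1,-1,-1,-1,-1],
)

```text
clock: 28.7
tool_pos: [0.4742, 0.1441, 0.2084]
eef_rot: [[0.995, -0.1, 0.002], [-0.1, -0.995, 0.001], [0.002, -0.001, -1.0]]
ft_force: [0.6, 0.2, -0.5]
gripper_width: 0.0004
grip_force: 0.0
```

Emit:
play_rows(
  xyz=[
    [-5,-40,10],
    [-8,-80,20],
    [-10,-120,30],
    [-10,-160,30],
    [-10,-200,30],
  ],
  delta_rot=[
    [0,0,0],
    [0,0,0],
    [0,0,0],
    [0,0,0],
    [0,0,0],
  ],
  fingers=[-1,-1,-1,-1,-1],
)

```text
clock: 29.2
tool_pos: [0.4632, -0.0585, 0.2372]
eef_rot: [[0.995, -0.102, 0.001], [-0.102, -0.995, -0.001], [0.001, 0.0, -1.0]]
ft_force: [0.8, 0.6, -0.7]
gripper_width: 0.0003
grip_force: 0.0
```

```bash
python3 - <<'E'
from h import *
s=env.camera("side");cv2.imwrite("pics/s8.png",cv2.resize(s[100:330,100:380],None,fx=2.5,fy=2.5))
e=env.sense();print(e["clock"],e["tool_pos"],e["ft_force"])
E
```

```text
29.25 [ 0.46454634 -0.064363    0.23719509] [ 0.61271375 -2.46511241 -0.14470891]
```

View pics/s8.png

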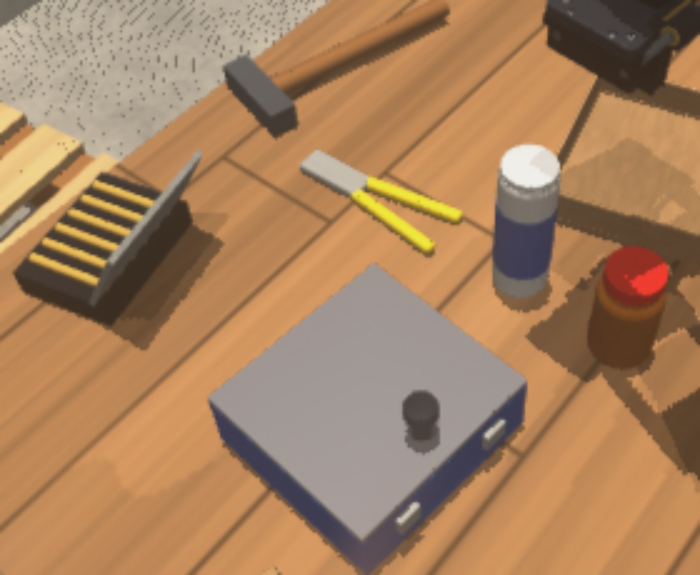

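The lid lies flat on the case, the jar, spray can and pliers haven't moved, and the arm is clear.

```bash
python3 -c "
from station import env
print(env.finish_job())"
```

```text
the job is handed in; nothing more can be done
None
```

The job is handed in at about 29 s on the robot clock: both glass tubes lie in their notches, the lid is shut, and I saw nothing else disturbed; no verdict was returned.

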